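# Draw the wet paddle board from the drying box and hold it tipped to drip

### The job

Slide the clear cover of the drying box fully open, draw the small wooden board with the handle tab up out of its rack slot, carry it over the washing-up basin and tip it in its own plane by about 45 degrees, its faces still upright, so that one bottom corner hangs lowest, above the inside of the basin and well clear of its rim, to drip. Finish while still holding it there in the gripper, still, touching nothing else; leave the cover open and everything else where it stands.

Things in the scene. Friction and masses are not known exactly. Their poses are not given: they have to be found in the camera images.
- drybox: Fixed clear plastic drying box, white base: 220 (x) x 410 (y) x 172 mm high (top of its two side rails, along y). Origin: centre of its underside, z up; yawed up to 10 degrees, left or right of the robot's centre line. Its +y half has a fixed clear top at 160 mm; the -y half (bay, inside y -200 to -10, x -100 to 100 mm) is closed only by the sliding cover.
- rack (a point): Centre of the grey rack on the bay's floor (box frame: x 0, y -100, z 6 mm); axes as the drying box. Three slots at y -45, 0 and +45 mm from it, each 15 mm wide (y) and about 114 mm long (x), bottom 6 mm and top edges 46 mm above the worktop. Three boards stand in the slots, in any order.
- cover (a joint): Sliding clear cover of the bay, a 196 x 200 x 4 mm panel whose top lies 170 mm above the worktop. Value in m: 0 closed, 0.19 fully open against its stop; grows as it slides along the drying box's +y, over the fixed half. Starts closed or up to 30 mm open; stays where it is left; about 2 N friction.
- cover_handle (a point): Centre of the top of the white upright grip bar in the middle of the sliding cover. The bar is 14 mm thick along the drying box's y, 60 mm long along its x, and stands 34 mm above the panel; this point is 204 mm above the worktop. It moves with the cover.
- board: Small wooden paddle board, 12 mm thick, about 0.13 kg, upright in one slot; the tallest and the only one with a tab. Body 100 mm wide (own x), 110 mm tall (own z), tab 34 mm wide on the middle of its top, up to 150 mm. Origin: middle of its bottom edge; z towards the tab, y through the thickness. At the start its x, y lie along those of the drying box.
- board_tab (a point): Centre of the board's tab (34 mm wide, 12 mm thick, from 110 to 150 mm above the bottom edge), at 130 mm above the bottom edge; best place to grip, across the thickness.
- corner_a (a point): Bottom corner of the board at its own x = +50 mm.
- corner_b (a point): Bottom corner of the board at its own x = -50 mm.
- basin: Rectangular metal washing-up basin, fixed: 240 (x) x 300 (y) x 85 mm high, walls 5 mm, open on top (inside 230 x 290 mm). Origin at the centre of its underside; stands on the other side of the centre line from the drying box, yawed by up to about 10 degrees.
- low_board: Plain rectangular wooden board without tab, 100 wide x 85 tall x 12 mm, standing in another slot; origin at the middle of its bottom edge. Leave alone.
- round_board: Round wooden board, 100 mm in diameter, 12 mm thick, standing in another slot; origin at its lowest point (may turn). Leave alone.
- tumbler: Green glass tumbler, 68 mm wide, 95 mm tall, in the closed half of the drying box. Leave alone.
- mug: Black mug, 80 mm wide, 90 mm tall, at the far side. Leave alone.
- pepper_mill: Dark wooden pepper mill, 54 mm wide, 180 mm tall, at the far side. Leave alone.
- soap_bottle: Green bottle, 60 mm wide, 170 mm tall, at the far side. Leave alone.
- spice_jar: Amber jar, 48 mm wide, 90 mm tall, at the far side. Leave alone.

How it is judged (in metres and radians):
On the way, in this order (a step that is already met when the one before it is completed fails the run):
1. the cover is slid fully open (within 20 mm of its stop), the board still in its slot (value of joint cover above 0.17 m and height (world z) of board below 0.03 m), for 0.2 s.
2. the board is drawn up out of its slot in the gripper (bottom edge over 100 mm above the worktop) (height (world z) of board above 0.1 m and contact force between board and the fingers above 0.5 N), for 0.2 s.
At the end, for the whole second after the job is handed in: Board held at rest in the gripper, touching neither basin nor box; tab direction 30 to 60 deg from vertical, faces within 15 deg of upright, lowest corner over the inside of the basin and at least 15 mm above its rim (100 mm up); cover within 20 mm of fully open (contact force between board and the fingers above 0.5 N and contact force between board and basin below 0.3 N and contact force between board and drybox below 0.3 N and angle between board's own z axis and vertical between 0.52 and 1.05 rad and angle between board's own y axis and vertical between 1.31 and 1.83 rad and linear speed of board below 0.04 m/s and value of joint cover above 0.17 m and ((angle between board's own x axis and vertical below 1.5708 rad and height (world z) of corner_b above 0.1 m and x of corner_b in the frame of basin between -0.115 and 0.115 m and y of corner_b in the frame of basin between -0.145 and 0.145 m) or (angle between board's own x axis and vertical above 1.5708 rad and height (world z) of corner_a above 0.1 m and x of corner_a in the frame of basin between -0.115 and 0.115 m and y of corner_a in the frame of basin between -0.145 and 0.145 m))); the arm keeps its last pose, push and grip.
It fails at once if another board in the rack or the tumbler in the box is shifted by more than 4 cm (distance of any of low_board, round_board, tumbler from where it was at the start of the episode above 0.04 m).
It fails at once if another thing on the worktop is shifted by more than 4 cm (distance of any of mug, pepper_mill, soap_bottle, spice_jar from where it was at the start of the episode above 0.04 m).
It also fails if it takes over 51 s, if anything falls off the work surface, if the arm or the gripper's body presses on something with over 40 N, if the wrist force passes 120 N, or if a joint passes its speed limit or range.

### The arm

A 6-joint arm with a two-finger parallel gripper is mounted at the origin on the work surface. World frame = base frame: x ahead of the robot, y to its left, z up, the work surface at z = 0. Lengths are in m, angles in degrees, forces in N, time in s.
With the tool pointing down it reaches from about 0.325 to 0.75 m from the base axis. Payload 7.6 kg.
Tool frame: the origin (TCP) lies at the very end of the fingers, on their centre line; the grasp point (between the pads) lies r.grip_point_offset behind it (r.grip_point_offset is the distance from the TCP to the grasp point, in m); z points along the fingers, y is the line along which they close (so a half turn about z gives the same grasp; the last joint's range is limited). The gripper opens to 85 mm and grips with 20 to 120 N. Pads are 22 mm wide; open, the fingers measure 114 mm over their backs; the gripper's body (76 mm by 85 mm) begins 54 mm behind the grasp point. The pads swing forward as they close: fully open they stand 13 mm farther back than shut.
Start: joints at [-67.97, 2.991, 80.254, -0, 96.75, -4.028], TCP at [0.231, -0.472, 0.231] pointing down, gripper open.
Joint ranges: [-166.34, 166.34], [-52.06, 124.39], [6.96, 135.62], [-60.46, 240.46], [14.63, 156.25], [-167.68, 167.68]. Speed limits (degrees/s): [147.25, 147.25, 172.46, 180, 180, 180].

### API

Orientations are given as a 3x3 rotation matrix whose columns are the frame's x, y, z axes.
In Python, from rig import status, eyes, r gives the robot as it stands.
- The arm moves only by the tool send_rows, never from a script. Its argument "targets" is text: rows parted by semicolons, each of 6 numbers parted by spaces: the shift along the tool's x, y, z in units of 30 cm (1.0 is 30 cm), then the turn, a rotation vector about the tool's x, y, z in units of 120 degrees (1.0 is 120 degrees). A call has 1 to 20 rows; each row is the pose to reach, as a shift and turn from the pose commanded when the call began, along the tool's axes at that moment; what a row does not reach only later rows make up. A row lasts 1/12 s, in which the tool goes at most 41.7 mm and 7.16 degrees, less where a joint would pass 70% of its speed; a pose out of reach is approached as far as the arm can. A call with a number of a shift or a turn outside -1 to 1 is refused whole. A call with a gripper value outside its range is refused whole. "hand" is the closure, from -1 (fully open) to 1 (shut), set as the call begins (left out, the last holds). The fingers move at their own pace and stop on an object; the grip force is fixed at half the most. Time passes only in rows, so rows that repeat a pose let the fingers close. It gives the time, the measured TCP pose, the force, the opening and the grip force at its end, in the units of the state.
- status.get_state(): the state, without advancing time (a new reading comes with each control period).
- eyes.capture(name): name is "side" or "top"; returns the picture (420x560x3 uint8, red, green, blue); there is no depth.
- eyes.camera_info(name): a dict with "fx", "fy", "cx", "cy" (pixels), "dist_coeffs" ([k1, k2, p1, p2, k3] as OpenCV has them; the pictures are not rectified), "extrinsics" (4x4, takes a point from world to camera coordinates). Camera axes: x right, y up, looking along -z (the intrinsics and any distortion apply to the point x, -y, -z); pixel columns grow to the right and rows downward; lengths in m; the calibration is good to about 2 mm. A picture is of the moment at which its call begins. camera_info takes no time and is no camera call.
- r.finish_job(): hands the job in; it is judged then, once.
The state is a dict: "t": time; "qpos": joint angles; "dq": joint speeds; "effort": joint torques, N m; "ee_pos": TCP position; "eef_rot": TCP orientation; "wrist_force": force on the tool from outside, world axes, zero at the start; "torque": the same for the moment, N m; "grip_width": opening from 0.0 (shut) to 1.0 (fully open); "gripper_force": force on a finger pad.
Only numpy, scipy, OpenCV 4.12 (cv2) and the standard library are available. Lean on these libraries where they do the work, as an engineer would, in place of code of your own. Each camera call takes 0.05 s, during which the arm holds its last target. There are 200 camera calls.

## Working session

There is one attempt and no reset: what is moved stays moved. The work goes in short steps, Python scripts to look and compute and a tool call to move; the robot and the scene stay as the last step left them, time stands still between calls to the robot, and variables do not carry over. Pictures are saved under pics/ and viewed, at most 10 in all, crops included, and the job is handed in when it is done.

Besides the shell and the picture viewer there is one more tool, called after "Emit:" by a JSON object that holds its "op" and its "data", one argument or row to a line. send_rows: Moves the arm, as the interface text tells. Shifts and turns lie within -1 to 1; 1 stands for 30 cm of shift or 120 degrees of turn. Its arguments: {"type":"object","properties":{"targets":{"type":"string"},"hand":{"type":"number"}},"required":["targets"]}

```bash
ls; mkdir -p pics
python3 - <<'E'
from rig import status, eyes, r
import cv2
print(r.grip_point_offset, status.get_state())
for n in("side","top"):
    im=eyes.capture(n); cv2.imwrite(f"pics/{n}0.png",cv2.resize(im[:,:,::-1],(784,588))); print(eyes.camera_info(n))
E
```

```text
pics
0.0187 {'t': 0.0, 'qpos': array([-6.79688717e+01,  3.02748747e+00,  8.03140339e+01,  4.16826690e-04,
        9.67496841e+01, -4.02816904e+00]), 'dq': array([ 0.01787173,  0.02608934, -0.02777222, -0.05108543, -0.05376867,
        0.00456293]), 'effort': array([-2.58499465e-03, -3.81665969e+01, -3.60183978e+01, -1.76724543e-04,
        6.21592946e-03, -1.08781353e-05]), 'ee_pos': array([ 0.23053795, -0.47133365,  0.23046104]), 'eef_rot': array([[ 8.98339542e-01,  4.39301399e-01, -5.90416652e-04],
       [ 4.39301780e-01, -8.98338333e-01,  1.47830962e-03],
       [ 1.19029573e-04, -1.58739507e-03, -9.99998733e-01]]), 'wrist_force': array([ 0.10122569,  0.28508895, -0.07012491]), 'torque': array([ 0.01703263,  0.0347365 , -0.01863458]), 'gripper_force': 0.0, 'grip_width': 0.9966476519359282}
{'fx': 506.49839137960396, 'fy': 506.49839137960396, 'cx': 281.2319556612847, 'cy': 207.58785456102197, 'dist_coeffs': array([-0.10987387,  0.        ,  0.        ,  0.        ,  0.        ]), 'extrinsics': array([[-0.1608125 ,  0.98697734,  0.00388238,  0.11985448],
       [-0.93684365, -0.15387946,  0.31407816,  0.54036128],
       [ 0.31058544,  0.04687051,  0.94938919, -1.64240132],
       [ 0.        ,  0.        ,  0.        ,  1.        ]])}
{'fx': 414.72589901107983, 'fy': 414.72589901107983, 'cx': 287.8713210999711, 'cy': 210.0676345214107, 'dist_coeffs': array([-0.01791427,  0.        ,  0.        ,  0.        ,  0.        ]), 'extrinsics': array([[ 1.07644069e-02, -9.99941582e-01, -9.79802055e-04,
        -4.45612647e-02],
       [ 9.93227686e-01,  1.05787603e-02,  1.15701572e-01,
        -6.20209470e-01],
       [-1.15684448e-01, -2.21862533e-03,  9.93283538e-01,
        -1.26925284e+00],
       [ 0.00000000e+00,  0.00000000e+00,  0.00000000e+00,
         1.00000000e+00]])}
```

View pics/top0.png

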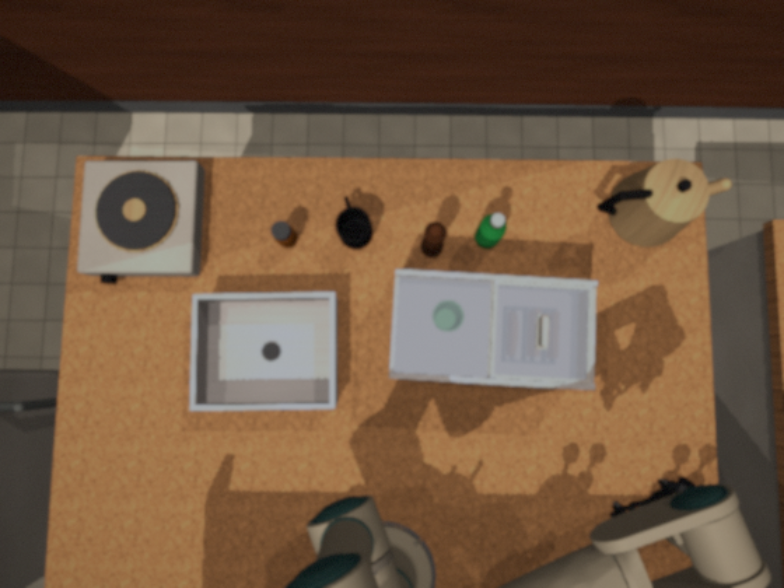

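View pics/side0.png

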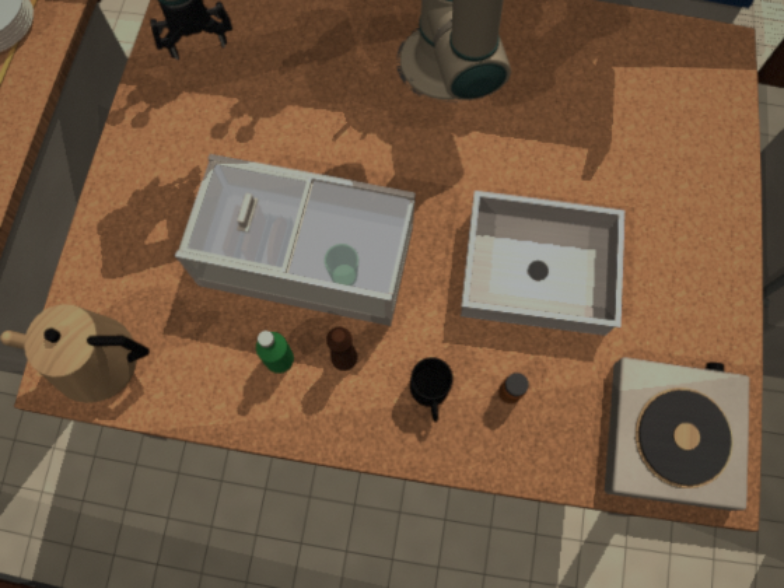

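Top view: box at about (390–597, 270–388) px with the handle at (543,331), and the basin at (190–336, 292–410). The side view agrees, with the handle at (246,211). Next I'll enlarge the box in both views.

```bash
cat > h.py <<'E'
import numpy as np, cv2
from rig import eyes,status,r
def world(n,u,v,z):
    c=eyes.camera_info(n);K=np.array([[c['fx'],0,c['cx']],[0,c['fy'],c['cy']],[0,0,1]])
    p=cv2.undistortPoints(np.array([[[u,v]]],float),K,c['dist_coeffs'])[0,0]
    E=c['extrinsics'];R=E[:3,:3];t=E[:3,3];d=R.T@np.array([p[0],-p[1],-1]);o=-R.T@t
    return o+d*(z-o[2])/d[2]
def pix(n,X):
    c=eyes.camera_info(n);K=np.array([[c['fx'],0,c['cx']],[0,c['fy'],c['cy']],[0,0,1]])
    E=c['extrinsics'];q=E[:3,:3]@X+E[:3,3]
    return cv2.projectPoints(np.array([[q[0],-q[1],-q[2]]]),np.zeros(3),np.zeros(3),K,c['dist_coeffs'])[0].ravel()
def crop(n,u0,v0,w,h,s,name):
    im=eyes.capture(n)[v0:v0+h,u0:u0+w,::-1]
    cv2.imwrite('pics/'+name,cv2.resize(im,None,fx=s,fy=s,interpolation=cv2.INTER_CUBIC))
E
python3 - <<'E'
from h import *
crop('top',270,185,160,100,5,'ct.png'); crop('side',120,105,180,130,4.4,'cs.png')
for n,l in (('top',[(399,271),(597,282),(594,386),(391,380)]),('side',[(212,160),(413,193),(394,298),(181,256)])):
    print([world(n,u/1.4,v/1.4,.172).round(3)[:2] for u,v in l])
for n,l in (('top',[(192,294),(336,292),(335,409),(190,410)]),('side',[(473,194),(624,209),(618,325),(465,307)])):
    p=[world(n,u/1.4,v/1.4,.085)[:2] for u,v in l];print(np.round(p,3),np.mean(p,0))
for n,u,v in(('top',543,331),('side',246,196)): print(world(n,u/1.4,v/1.4,.204))
E
```

```text
[array([ 0.652, -0.03 ]), array([ 0.634, -0.43 ]), array([ 0.426, -0.418]), array([ 0.433, -0.016])]
[array([ 0.43, -0.41]), array([ 0.439, -0.014]), array([ 0.651, -0.016]), array([ 0.635, -0.418])]
[[0.61  0.42 ]
 [0.618 0.107]
 [0.369 0.103]
 [0.363 0.411]] [0.4898628  0.26028868]
[[0.378 0.103]
 [0.359 0.414]
 [0.608 0.416]
 [0.62  0.118]] [0.49116599 0.26290179]
[ 0.5317561  -0.31117435  0.204     ]
[ 0.50999023 -0.31652446  0.204     ]
```

View pics/ct.png

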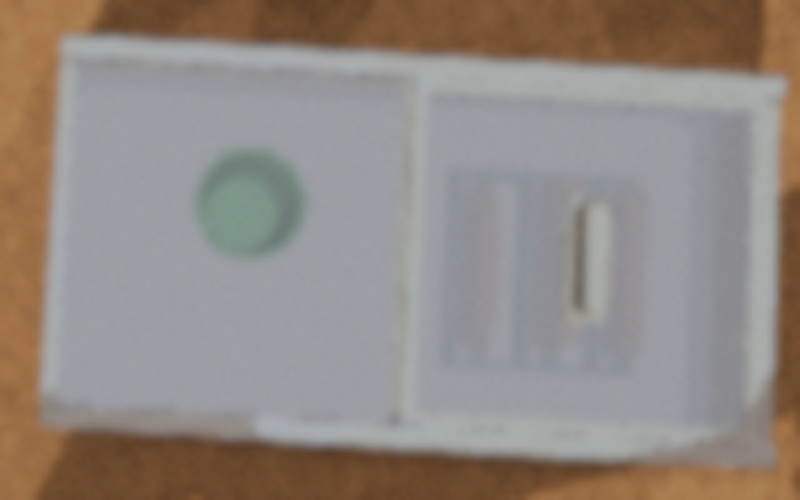

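View pics/cs.png

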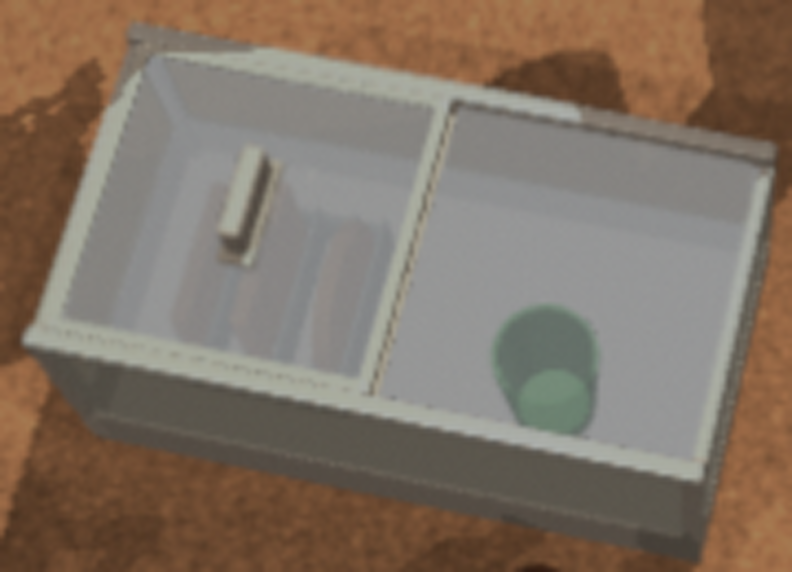

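The crops show the handle top's centre at crop (597,260) in top and (243,192) in side. Three boards stand under the cover; the round one appears to be in the slot nearest the divider.

Run:
```python
from h import *
T=lambda u,v:(270+u/5,185+v/5); S=lambda u,v:(120+u/4.4,105+v/4.4)
print('handle',world('top',*T(597,260),.204),world('side',*S(243,192),.204))
for n,f,l in(('top',T,[(62,38),(785,78),(772,465),(42,424)]),('side',S,[(135,27),(775,148),(700,478),(27,340)])):
    p=np.array([world(n,*f(*q),.172)[:2] for q in l]);print(p.round(3),p.mean(0))
print('div',[world('top',*T(*q),.172)[:2] for q in((415,78),(400,425))])
print('bar ends',[world('top',*T(*q),.204)[:2] for q in((599,202),(594,318))],[world('side',*S(*q),.204)[:2] for q in((257,148),(228,236))])
```

```text
handle [ 0.53024425 -0.31535462  0.204     ] [ 0.53421729 -0.31208493  0.204     ]
[[ 0.654 -0.022]
 [ 0.636 -0.432]
 [ 0.419 -0.418]
 [ 0.438 -0.014]] [ 0.53691533 -0.22148565]
[[ 0.421 -0.415]
 [ 0.441 -0.01 ]
 [ 0.654 -0.021]
 [ 0.634 -0.427]] [ 0.53762305 -0.21828732]
div [array([ 0.63369775, -0.22193393]), array([ 0.43939122, -0.21223931])]
bar ends [array([ 0.56190861, -0.31699087]), array([ 0.49877321, -0.31319295])] [array([ 0.50506654, -0.3104555 ]), array([ 0.56303858, -0.31430149])]
```

```bash
cat >> h.py <<'E'
from scipy.spatial.transform import Rotation as Ro
yaw=np.radians(-2.7); BX=np.array([np.cos(yaw),np.sin(yaw),0]); BY=np.array([-np.sin(yaw),np.cos(yaw),0])
RB=np.c_[BX,-BY,[0,0,-1]]
def row(P,R,P0=None,R0=None):
    s=status.get_state(); P0=s['ee_pos'] if P0 is None else P0; R0=s['eef_rot'] if R0 is None else R0
    d=R0.T@(np.array(P)-P0)/.3; w=Ro.from_matrix(R0.T@R).as_rotvec()/np.radians(120)
    print(np.r_[d,w].round(3), 'rows', np.linalg.norm(d)*.3/.0417, np.linalg.norm(w)*120/7.16)
E
python3 - <<'E'
from h import *
row([.532,-.3135,.265],RB)
E
```

```text
[ 1.134 -0.032 -0.114 -0.     0.     0.24 ] rows 8.20231946241866 4.016109615989954
```

Emit:
{"op": "send_rows", "data": {
  "targets": "0.1 0 -0.12 0 0 0; 0.3 0 -0.12 0 0 0.05; 0.6 -0.02 -0.12 0 0 0.12;0.8 -0.03 -0.12 0 0 0.2;0.95 -0.03 -0.12 0 0 0.24;0.95 -0.03 -0.12 0 0 0.24;0.95 -0.03 -0.12 0 0 0.24;0.95 -0.03 -0.12 0 0 0.24;0.95 -0.03 -0.12 0 0 0.24;0.95 -0.03 -0.12 0 0 0.24",
  "hand": -1
}}

```text
t: 1.03
ee_pos: [0.4833, -0.3376, 0.2667]
eef_rot: [[0.999, -0.046, -0.001], [-0.046, -0.999, 0.0], [-0.001, -0.0, -1.0]]
wrist_force: [-0.6, -0.4, 0.2]
grip_width: 1.005
gripper_force: 0.0
```

Run:
```python
from h import *
row([.532,-.3135,.265],RB)
row([.532,-.3135,.178],RB)
```

```text
[ 0.158 -0.088  0.005 -0.     0.001  0.001] rows 1.3034217419350693 0.014507681630875553
[ 0.159 -0.088  0.295 -0.     0.001  0.001] rows 2.493488594723642 0.014507681630875553
```

Emit:
{"op": "send_rows", "data": {
  "targets": "0.16 -0.088 0 0 0 0;0.16 -0.088 0 0 0 0;0.16 -0.088 0 0 0 0;0.16 -0.088 0.1 0 0 0;0.16 -0.088 0.2 0 0 0;0.16 -0.088 0.27 0 0 0;0.16 -0.088 0.295 0 0 0;0.16 -0.088 0.295 0 0 0;0.16 -0.088 0.295 0 0 0"
}}

```text
t: 1.78
ee_pos: [0.5315, -0.3153, 0.1802]
eef_rot: [[0.999, -0.049, 0.001], [-0.049, -0.999, -0.001], [0.001, 0.001, -1.0]]
wrist_force: [0.3, -0.4, 0.8]
grip_width: 1.0
gripper_force: 0.0
```

Emit:
{"op": "send_rows", "data": {
  "targets": "0 0 0 0 0 0;0 0 0 0 0 0;0 0 0 0 0 0;0 0 0 0 0 0;0 0 0 0 0 0;0 0 0 0 0 0;0 0 0 0 0 0;0 0 0 0 0 0;0 0 0 0 0 0;0 0 0 0 0 0",
  "hand": 1
}}

```text
t: 2.62
ee_pos: [0.532, -0.3144, 0.1793]
eef_rot: [[0.999, -0.048, 0.001], [-0.048, -0.999, -0.001], [0.001, 0.001, -1.0]]
wrist_force: [-0.8, 0.8, 4.5]
grip_width: 0.151
gripper_force: 60.7
```

Run:
```python
from h import *
s=status.get_state();row(s['ee_pos']+.185*BY,RB)
crop('side',120,60,200,150,4,'g1.png')
```

```text
[-0.    -0.617 -0.     0.    -0.    -0.   ] rows 4.436450839328537 0.009254073248099827
```

View pics/g1.png

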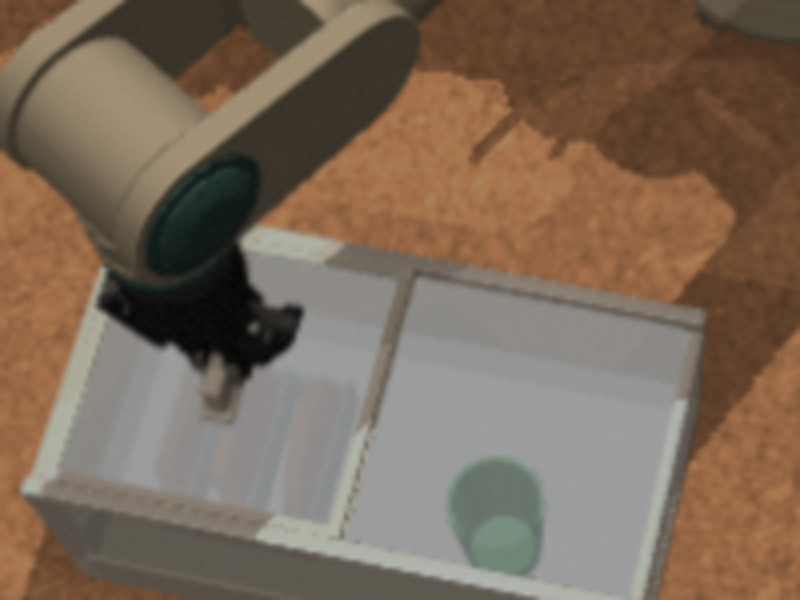

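The picture shows the bar between the fingers at (220,390), and the opening matches its 14 mm thickness. Now I'll slide it.

Emit:
{"op": "send_rows", "data": {
  "targets": "0 -0.04 0 0 0 0;0 -0.1 0 0 0 0;0 -0.17 0 0 0 0;0 -0.24 0 0 0 0;0 -0.31 0 0 0 0;0 -0.38 0 0 0 0;0 -0.45 0 0 0 0;0 -0.5 0 0 0 0;0 -0.54 0 0 0 0;0 -0.56 0 0 0 0;0 -0.57 0 0 0 0;0 -0.57 0 0 0 0;0 -0.57 0 0 0 0"
}}

```text
t: 3.75
ee_pos: [0.5404, -0.1432, 0.1793]
eef_rot: [[0.999, -0.048, 0.001], [-0.048, -0.999, 0.001], [0.001, -0.001, -1.0]]
wrist_force: [0.1, 2.3, 5.6]
grip_width: 0.151
gripper_force: 61.1
```

Emit:
{"op": "send_rows", "data": {
  "targets": "0 -0.01 0 0 0 0;0 -0.02 0 0 0 0;0 -0.03 0 0 0 0;0 -0.035 0 0 0 0;0 -0.04 0 0 0 0;0 -0.04 0 0 0 0;0 -0.04 0 0 0 0"
}}

```text
t: 4.33
ee_pos: [0.5409, -0.1321, 0.1793]
eef_rot: [[0.999, -0.048, 0.001], [-0.048, -0.999, -0.0], [0.001, 0.0, -1.0]]
wrist_force: [1.1, -0.9, 6.0]
grip_width: 0.154
gripper_force: 61.0
```

Emit:
{"op": "send_rows", "data": {
  "targets": "0 -0.008 0 0 0 0;0 -0.013 0 0 0 0;0 -0.013 0 0 0 0;0 -0.013 0 0 0 0"
}}

```text
t: 4.67
ee_pos: [0.541, -0.1316, 0.1793]
eef_rot: [[0.999, -0.051, 0.001], [-0.051, -0.999, -0.006], [0.002, 0.006, -1.0]]
wrist_force: [2.2, -15.1, 4.9]
grip_width: 0.15
gripper_force: 61.0
```

Emit:
{"op": "send_rows", "data": {
  "targets": "0 0.013 0 0 0 0;0 0.013 0 0 0 0;0 0.013 0 0 0 0;0 0.013 0 0 0 0;0 0.013 0 0 0 0;0 0.013 0 0 0 0",
  "hand": -1
}}

```text
t: 5.17
ee_pos: [0.5406, -0.1312, 0.1786]
eef_rot: [[0.999, -0.047, -0.0], [-0.047, -0.999, 0.0], [-0.0, -0.0, -1.0]]
wrist_force: [-0.5, -0.2, -0.3]
grip_width: 0.98
gripper_force: 0.0
```

Emit:
{"op": "send_rows", "data": {
  "targets": "0 0 -0.05 0 0 0;0 0 -0.15 0 0 0;0 0 -0.3 0 0 0;-0.2 -0.2 -0.33 0 0 0;-0.35 -0.3 -0.33 0 0 0;-0.45 -0.4 -0.33 0 0 0;-0.45 -0.4 -0.33 0 0 0;-0.45 -0.4 -0.33 0 0 0;-0.45 -0.4 -0.33 0 0 0"
}}

```text
t: 5.92
ee_pos: [0.4101, -0.0031, 0.279]
eef_rot: [[0.999, -0.045, 0.003], [-0.045, -0.999, 0.0], [0.003, -0.0, -1.0]]
wrist_force: [-0.2, -0.4, 0.8]
grip_width: 1.002
gripper_force: 0.0
```

Run:
```python
from h import *
import cv2
a=eyes.capture('top')[185:285,330:430,::-1];b=eyes.capture('side')[100:200,120:220,::-1]
cv2.imwrite('pics/b.png',np.hstack([cv2.resize(x,(400,400),interpolation=cv2.INTER_CUBIC) for x in(a,b)]))
C=np.array([.5368,-.2215,0])
for y in(-.145,-.1,-.055):
  for z in (.156,.106,.091):
    X=C+y*BY+[0,0,z]; print(y,z,((pix('top',X)-[330,185])*4).round(),((pix('side',X)-[120,100])*4+[400,0]).round())
```

```text
-0.145 0.156 [293. 213.] [558. 208.]
-0.145 0.106 [274. 216.] [574. 238.]
-0.145 0.091 [269. 217.] [578. 246.]
-0.1 0.156 [230. 209.] [622. 220.]
-0.1 0.106 [214. 212.] [636. 250.]
-0.1 0.091 [209. 213.] [640. 258.]
-0.055 0.156 [166. 205.] [687. 233.]
-0.055 0.106 [153. 209.] [698. 262.]
-0.055 0.091 [149. 210.] [702. 271.]
```

View pics/b.png

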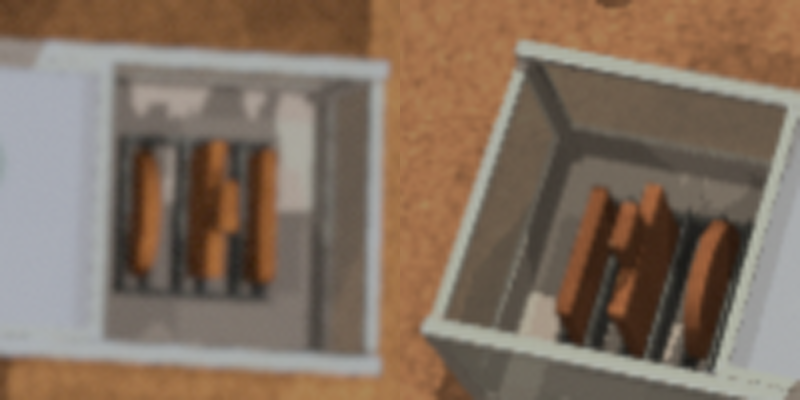

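The tab is in the middle slot: its top is at (231,207) in the top view and (626,222) in the side view, within a few px of the predicted positions. The cover is open.

Run:
```python
from h import *
row([.532,-.3214,.27],RB);row([.532,-.3214,.121],RB)
```

```text
[ 4.500e-01  1.035e+00  2.800e-02  0.000e+00 -1.000e-03  0.000e+00] rows 8.121360615035664 0.012050044635096138
[ 4.490e-01  1.035e+00  5.250e-01  0.000e+00 -1.000e-03  0.000e+00] rows 8.951317171344282 0.012050044635096138
```

Emit:
{"op": "send_rows", "data": {
  "targets": "0.05 0.1 0 0 0 0;0.12 0.25 0 0 0 0;0.2 0.4 0 0 0 0;0.26 0.55 0 0 0 0;0.33 0.7 0 0 0 0;0.4 0.85 0 0 0 0;0.44 0.95 0 0 0 0;0.45 1 0.02 0 0 0;0.45 1 0.02 0 0 0;0.45 1 0.02 0 0 0;0.45 1 0.02 0 0 0",
  "hand": 0
}}

```text
t: 6.93
ee_pos: [0.532, -0.312, 0.2706]
eef_rot: [[0.999, -0.049, -0.001], [-0.049, -0.999, 0.001], [-0.001, -0.001, -1.0]]
wrist_force: [-0.4, 1.0, 1.0]
grip_width: 0.503
gripper_force: 0.0
```

Run:
```python
from h import *
row([.532,-.3214,.121],RB)
```

```text
[ 0.002  0.032  0.499 -0.001  0.001 -0.001] rows 3.5949803974417143 0.021470539401959268
```

Emit:
{"op": "send_rows", "data": {
  "targets": "0 0.032 0 0 0 0;0 0.032 0 0 0 0;0 0.032 0.1 0 0 0;0 0.032 0.2 0 0 0;0 0.032 0.3 0 0 0;0 0.032 0.38 0 0 0;0 0.032 0.44 0 0 0;0 0.032 0.48 0 0 0;0 0.032 0.5 0 0 0;0 0.032 0.5 0 0 0;0 0.032 0.5 0 0 0;0 0.032 0.5 0 0 0"
}}

```text
t: 7.93
ee_pos: [0.5323, -0.3213, 0.1238]
eef_rot: [[0.999, -0.048, 0.003], [-0.048, -0.999, -0.002], [0.003, 0.002, -1.0]]
wrist_force: [-0.3, 0.1, 0.4]
grip_width: 0.5
gripper_force: 0.0
```

Emit:
{"op": "send_rows", "data": {
  "targets": "0 0 0 0 0 0;0 0 0 0 0 0;0 0 0 0 0 0;0 0 0 0 0 0;0 0 0 0 0 0;0 0 0 0 0 0;0 0 0 0 0 0;0 0 0 0 0 0",
  "hand": 1
}}

```text
t: 8.6
ee_pos: [0.532, -0.3212, 0.1228]
eef_rot: [[0.999, -0.048, 0.002], [-0.048, -0.999, -0.001], [0.002, 0.001, -1.0]]
wrist_force: [-0.5, -0.3, 5.8]
grip_width: 0.131
gripper_force: 59.1
```

Emit:
{"op": "send_rows", "data": {
  "targets": "0 0 -0.03 0 0 0;0 0 -0.08 0 0 0;0 0 -0.14 0 0 0;0 0 -0.2 0 0 0;0 0 -0.27 0 0 0;0 0 -0.34 0 0 0;0 0 -0.42 0 0 0;0 0 -0.5 0 0 0;0 0 -0.58 0 0 0;0 0 -0.66 0 0 0;0 0 -0.74 0 0 0;0 0 -0.8 0 0 0;0 0 -0.83 0 0 0;0 0 -0.83 0 0 0;0 0 -0.83 0 0 0;0 0 -0.83 0 0 0"
}}

```text
t: 9.93
ee_pos: [0.5315, -0.3208, 0.3691]
eef_rot: [[0.999, -0.048, -0.002], [-0.048, -0.999, 0.002], [-0.002, -0.001, -1.0]]
wrist_force: [-0.5, 0.0, -1.4]
grip_width: 0.133
gripper_force: 58.5
```

Run:
```python
from h import *
a=np.radians(28)
Rz=Ro.from_rotvec([0,0,a]).as_matrix()
# tool tilted 45 fwd in the vertical plane at azimuth a
x=Rz@[.7071,0,.7071]; z=Rz@[.7071,0,-.7071]; y=np.cross(z,x); R=np.c_[x,y,z]; print(R)
corner=np.array([.49,.262,.17]); 
grip=corner+Rz@[-.0566,0,0]+np.array([0,0,.127]); tcp=grip+z*r.grip_point_offset; print(tcp)
row(tcp,R)
```

```text
[[ 0.62433224  0.46946256  0.62433224]
 [ 0.33196334 -0.88293066  0.33196334]
 [ 0.7071      0.         -0.7071    ]]
[0.45170018 0.24163562 0.28377723]
[-0.355 -1.859  0.288  0.1    0.367 -0.243] rows 13.774803253393378 7.561126526620935
```

Emit:
{"op": "send_rows", "data": {
  "targets": "-0.01 -0.04 0 0 0 0;-0.02 -0.1 0 0 0 0;-0.04 -0.18 0 0 0 0;-0.06 -0.26 0 0 0 0;-0.08 -0.35 0 0 0 0;-0.1 -0.45 0 0 0 0;-0.12 -0.55 0 0 0 0;-0.14 -0.65 0 0 0 0;-0.16 -0.75 0 0 0 0;-0.18 -0.84 0 0 0 0;-0.2 -0.91 0 0 0 0;-0.2 -0.96 0 0 0 0;-0.2 -0.98 0 0 0 0;-0.2 -0.98 0 0 0 0;-0.2 -0.98 0 0 0 0"
}}

```text
t: 11.18
ee_pos: [0.4857, -0.0247, 0.37]
eef_rot: [[0.999, -0.048, -0.001], [-0.048, -0.999, -0.0], [-0.001, 0.0, -1.0]]
wrist_force: [-0.1, -1.6, -1.8]
grip_width: 0.134
gripper_force: 58.6
```

Run:
```python
from h import *
a=np.radians(28)
Rz=Ro.from_rotvec([0,0,a]).as_matrix()
x=Rz@[.7071,0,.7071]; z=Rz@[.7071,0,-.7071]; R=np.c_[x,np.cross(z,x),z]
row([.4517,.2416,.284],R)
```

```text
[-0.155 -0.881  0.287  0.101  0.366 -0.243] rows 6.760641510126031 7.557482945151462
```

Emit:
{"op": "send_rows", "data": {
  "targets": "-0.01 -0.05 0 0 0 0;-0.02 -0.13 0 0 0 0;-0.04 -0.22 0 0 0 0;-0.06 -0.32 0 0 0 0;-0.08 -0.42 0 0.01 0.036 -0.024;-0.1 -0.52 0 0.02 0.073 -0.05;-0.12 -0.62 0 0.03 0.11 -0.073;-0.14 -0.72 0 0.04 0.15 -0.1;-0.155 -0.8 0 0.05 0.19 -0.125;-0.155 -0.85 0 0.06 0.22 -0.15;-0.155 -0.88 0 0.07 0.26 -0.17;-0.155 -0.88 0 0.08 0.3 -0.2;-0.155 -0.88 0.05 0.09 0.33 -0.22;-0.155 -0.88 0.1 0.1 0.36 -0.24;-0.155 -0.88 0.16 0.1 0.366 -0.243;-0.155 -0.88 0.2 0.1 0.366 -0.243;-0.155 -0.88 0.22 0.1 0.366 -0.243;-0.155 -0.88 0.22 0.1 0.366 -0.243;-0.155 -0.88 0.22 0.1 0.366 -0.243;-0.155 -0.88 0.22 0.1 0.366 -0.243"
}}

```text
t: 12.85
ee_pos: [0.4525, 0.2417, 0.3064]
eef_rot: [[0.623, 0.469, 0.626], [0.332, -0.883, 0.331], [0.708, 0.002, -0.706]]
wrist_force: [-0.3, -0.1, -0.8]
grip_width: 0.126
gripper_force: 58.8
```

Run:
```python
from h import *
import cv2
a=eyes.capture('top')[:,:,::-1];b=eyes.capture('side')[:,:,::-1]
cv2.imwrite('pics/e.png',np.hstack([cv2.resize(x,(400,300),interpolation=cv2.INTER_AREA) for x in (a[170:350,100:340],b[20:260,150:470])]))
s=status.get_state(); R=s['eef_rot'];print(s['ee_pos'],s['dq'].round(2))
g=s['ee_pos']-R[:,2]*r.grip_point_offset
for k in(-.05,.05): print('corner',g+R[:,2]*.136+R[:,0]*k)
print(np.degrees(np.arccos(-R[2,2])))
```

```text
[0.45232256 0.2417358  0.30610016] [ 0.15 -0.19  0.46 -0.01 -0.11 -0.02]
corner [0.49459217 0.26399701 0.18787576]
corner [0.55687623 0.29724007 0.25869663]
45.08949694332441
```

View pics/e.png

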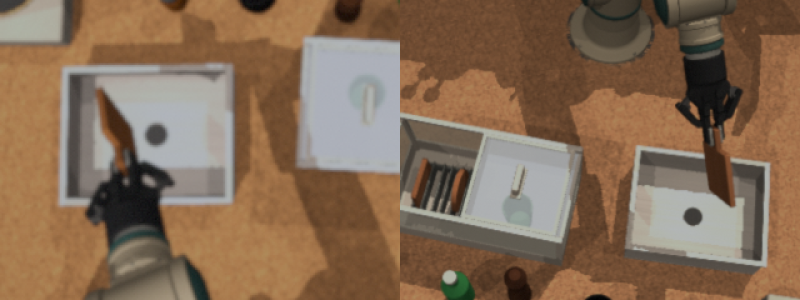

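The board is held at 45° over the basin, with its lowest corner near the basin's centre and about 190 mm up. The cover is open and the other boards are still in their slots.

Emit:
{"op": "send_rows", "data": {
  "targets": "0 0 0 0 0 0;0 0 0 0 0 0;0 0 0 0 0 0;0 0 0 0 0 0;0 0 0 0 0 0;0 0 0 0 0 0"
}}

```text
t: 13.45
ee_pos: [0.4519, 0.2416, 0.3048]
eef_rot: [[0.624, 0.47, 0.625], [0.333, -0.883, 0.331], [0.707, 0.001, -0.707]]
wrist_force: [0.2, -0.5, -1.5]
grip_width: 0.132
gripper_force: 58.8
```

```bash
python3 -c "
from rig import r
print(r.finish_job())"
```

```text
the job is handed in; nothing more can be done
None
```

I slid the cover open to its stop and handed the job in at about 13.5 s, with the board held still at 45° and its lowest corner near the basin's centre, about 10 cm above the rim; the hand-in call gave no verdict.

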